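# Put the stacked check weights back into their own cases

### The job

The balance has been checked and its four steel check weights are still stacked on the pan. Take the stack apart and put each weight, standing upright, fully down into the open round case of its own size: the smallest weight in the smallest case and so on up to the largest. These are precision weights, so set them down without dropping or tipping any, and leave the cases standing where they are.

Things in the scene. Friction and masses are not known exactly. Their poses are not given: they have to be found in the camera images.
- weight_50_centre (a point): The 50 g check weight, smallest of the four: a plain upright stainless steel cylinder 22 mm in diameter and 16.8 mm high (true mass, 50 g). The point is its centre, 8.4 mm above its underside; z is its own axis, up. At the start it stands on the 100 g weight, within 2 mm of centre, held by nothing but its weight.
- weight_100_centre (a point): The 100 g check weight, second smallest of the four: a plain upright stainless steel cylinder 28 mm in diameter and 20.7 mm high (true mass, 100 g). The point is its centre, 10.35 mm above its underside; z is its own axis, up. At the start it stands on the 200 g weight, within 2 mm of centre, held by nothing but its weight.
- weight_200_centre (a point): The 200 g check weight, second largest of the four: a plain upright stainless steel cylinder 36 mm in diameter and 25 mm high (true mass, 200 g). The point is its centre, 12.5 mm above its underside; z is its own axis, up. At the start it stands on the 500 g weight, within 2 mm of centre, held by nothing but its weight.
- weight_500_centre (a point): The 500 g check weight, largest of the four: a plain upright stainless steel cylinder 52 mm in diameter and 30 mm high (true mass, 500 g). The point is its centre, 15 mm above its underside; z is its own axis, up. At the start it stands at the bottom of the stack, on the balance pan.
- case_50_floor (a point): The open case of the 50 g weight, the smallest of the four: a low round black plastic cup standing loose on the bench, 47 mm across outside, with a felt-lined round pocket 38 mm across (8 mm wider all round than its weight) and 6 mm deep; the rim is 10 mm above the bench. The point is the centre of the pocket floor, 4 mm above the bench; z is up. A seated weight stands 10.8 mm proud of the rim.
- case_100_floor (a point): The open case of the 100 g weight, the second smallest of the four: a low round black plastic cup standing loose on the bench, 53 mm across outside, with a felt-lined round pocket 44 mm across (8 mm wider all round than its weight) and 6 mm deep; the rim is 10 mm above the bench. The point is the centre of the pocket floor, 4 mm above the bench; z is up. A seated weight stands 14.7 mm proud of the rim.
- case_200_floor (a point): The open case of the 200 g weight, the second largest of the four: a low round black plastic cup standing loose on the bench, 61 mm across outside, with a felt-lined round pocket 52 mm across (8 mm wider all round than its weight) and 6 mm deep; the rim is 10 mm above the bench. The point is the centre of the pocket floor, 4 mm above the bench; z is up. A seated weight stands 19 mm proud of the rim.
- case_500_floor (a point): The open case of the 500 g weight, the largest of the four: a low round black plastic cup standing loose on the bench, 77 mm across outside, with a felt-lined round pocket 68 mm across (8 mm wider all round than its weight) and 6 mm deep; the rim is 10 mm above the bench. The point is the centre of the pocket floor, 4 mm above the bench; z is up. A seated weight stands 24 mm proud of the rim.
- pan_centre (a point): The compact white and grey electronic balance (200 x 150 mm, body 33 mm high, fixed to the bench): the point is the centre of its round steel pan, 104 mm across, 50 mm above the bench, on which the four weights are stacked, largest at the bottom, smallest on top, each axis within 10 mm of the pan's centre; x points from the display to the back, z up. Closed round black lids of the cases lie further back to the right and are not needed.

How it is judged:
At the end, for the whole second after the job is handed in: Each of the four weights stands upright (within 0.08 rad) and at rest on the pocket floor of its own case: its axis within 10 mm of the pocket's centre, its height above the floor within 3 mm; each case stands level on the bench (horizontal distance between weight_50_centre and case_50_floor below 0.01 m and z of weight_50_centre in the frame of case_50_floor between 0.0054 and 0.0114 m and angle between each of weight_50_centre, case_50_floor, weight_100_centre, case_100_floor, weight_200_centre, case_200_floor, weight_500_centre, case_500_floor's own z axis and vertical below 0.08 rad and linear speed of each of weight_50, weight_100, weight_200, weight_500 below 0.01 m/s and height (world z) of each of case_50_floor, case_100_floor, case_200_floor, case_500_floor below 0.007 m and horizontal distance between weight_100_centre and case_100_floor below 0.01 m and z of weight_100_centre in the frame of case_100_floor between 0.00735 and 0.01335 m and horizontal distance between weight_200_centre and case_200_floor below 0.01 m and z of weight_200_centre in the frame of case_200_floor between 0.0095 and 0.0155 m and horizontal distance between weight_500_centre and case_500_floor below 0.01 m and z of weight_500_centre in the frame of case_500_floor between 0.012 and 0.018 m); the robot touches nothing.
It fails at once if a weight falls freely (faster than 0.5 m/s while touching nothing: a drop of more than 12 mm) ((contact force between weight_50 and anything else below 0.02 N and linear speed of weight_50 above 0.5 m/s) or (contact force between weight_100 and anything else below 0.02 N and linear speed of weight_100 above 0.5 m/s) or (contact force between weight_200 and anything else below 0.02 N and linear speed of weight_200 above 0.5 m/s) or (contact force between weight_500 and anything else below 0.02 N and linear speed of weight_500 above 0.5 m/s)).
It fails at once if a weight is tipped over (leans more than 0.6 rad) (angle between any of weight_50_centre, weight_100_centre, weight_200_centre, weight_500_centre's own z axis and vertical above 0.6 rad).
It fails at once if a case is pushed more than 30 mm from where it stood (distance of any of case_50_floor, case_100_floor, case_200_floor, case_500_floor from where it was at the start of the episode above 0.03 m).
It also fails if it takes over 88 s, if anything falls off the work surface, if the arm or the gripper's body presses on something with over 40 N, if the wrist force passes 120 N, or if a joint passes its speed limit or range.

### The arm

A 7-joint arm with a two-finger parallel gripper is mounted at the origin on a cart in front of the work surface, level with it; the furniture and walls round the work are solid. World frame = base frame: x ahead of the robot, y to its left, z up, the work surface at z = 0. Lengths are in m, angles in rad, forces in N, time in s.
With the tool pointing down it reaches from about 0.425 to 0.825 m from the base axis. Payload 3.6 kg.
Tool frame: the origin (TCP) lies on the mounting face of the last link; the fingertips stand 186 mm ahead of it and the grasp point (between the pads) lies 167 mm ahead of it (bot.tip_reach is the z of the fingertips in the tool frame, in m); z points along the fingers, y is the direction in which the jaws open and shut (so a half turn about z gives the same grasp; the last joint's range is limited). The gripper opens to 93 mm and grips with 3 to 60 N. Pads are 15 mm wide; open, the fingers measure 128 mm over their backs; the gripper's body (75 mm by 188 mm) begins 65 mm behind the grasp point.
Start: joints at [-1.278, 0.615, -0.013, 1.423, 0.008, 1.103, -0.04], TCP at [0.204, 0.617, 0.405] pointing down, gripper open.
Joint ranges: [-3.12, 3.12], [-0.3, 2.06], [-1.34, 1.32], [0.26, 2.42], [-1.36, 4.5], [0.01, 1.98], [-2.84, 2.84]. Speed limits (rad/s): [2.79, 2.79, 3.14, 3.14, 3.14, 3.14, 3.14].

### API

Orientations are given as a unit quaternion [w, x, y, z].
In Python, from station import bot gives the robot as it stands.
- The arm moves only by the tool move_arm, never from a script. Its argument "steps" is a list of rows, each an object with "jaw": the finger opening in mm, from 0 to 93; "linear": the shift along the tool's x, y, z in mm, a list of three; "turn": the turn about the tool's z in degrees. A call has 1 to 20 rows; each row shifts and turns the commanded pose from where the row before left it, along the tool's axes as they then stand; what a row does not reach is not made up. A row lasts 1/8 s, in which the tool goes at most 62.5 mm and 10.7 degrees, less where a joint would pass 70% of its speed; a pose out of reach is approached as far as the arm can. A call with a gripper value outside its range is refused whole. The fingers move at their own pace and stop on an object; the grip force is fixed at half the most. Time passes only in rows, so rows that do not move let the fingers close. It gives the time, the measured TCP pose, the force and the opening at its end, in the units of the state.
- bot.observe(): the state, without advancing time (a new reading comes with each control period).
- bot.capture(name): name is "scene" or "top" or "wrist"; returns the picture (384x512x3 uint8, red, green, blue); there is no depth.
- bot.calibration(name): a dict with "mtx" (3x3 intrinsics, pixels), "distortion" ([k1, k2, p1, p2, k3] as OpenCV has them; the pictures are not rectified), "extrinsics" (4x4, takes a point from world to camera coordinates). Camera axes: x right, y down, z forward; pixel columns grow to the right and rows downward; lengths in m; the calibration is good to about 2 mm. A picture is of the moment at which its call begins: read the wrist's pose just before it. calibration takes no time and is no camera call; for the wrist camera it gives the pose at the moment of the call.
- bot.finish_job(): hands the job in, once; it reports no verdict.
The state is a dict: "clock": time; "qpos": joint angles; "dq": joint speeds; "joint_efforts": joint torques, N m; "eef_pos": TCP position; "orientation": TCP orientation; "wrist_force": force on the tool from outside, world axes, zero at the start; "wrist_torque": the same for the moment, N m; "gripper_width": opening from 0.0 (shut) to 1.0 (fully open).
Only numpy, scipy, OpenCV 4.12 (cv2) and the standard library are available. Lean on these libraries where they do the work, as an engineer would, in place of code of your own. Each camera call takes 0.05 s, during which the arm holds its last target.

## Working session

There is one attempt and no reset: what is moved stays moved. The work goes in short steps, Python scripts to look and compute and a tool call to move; the robot and the scene stay as the last step left them, time stands still between calls to the robot, and variables do not carry over. Pictures are saved under pics/ and viewed, and the job is handed in when it is done.

Besides the shell and the picture viewer there is one more tool, called after "Emit:" as name([rows], argument=value, ...), one row to a line, values as JSON. move_arm: Moves the arm, as the interface text tells. Its arguments: {"type":"object","properties":{"steps":{"type":"array"}},"required":["steps"]}

```bash
ls; mkdir -p pics
python3 - <<'E'
from station import bot
import cv2
s=bot.observe();print(s)
for n in["scene","top","wrist"]:
    im=bot.capture(n);cv2.imwrite(f"pics/{n}0.png",im[:,:,::-1])
    print(n,bot.calibration(n))
print(bot.tip_reach)
E
```

```text
pics
{'clock': 0.0, 'qpos': array([-1.27850321,  0.61590567, -0.01260257,  1.42490063,  0.00812161,
        1.10337566, -0.04037531]), 'dq': array([ 1.73452121e-04, -9.77601729e-05, -1.11273391e-05,  8.40111677e-04,
        1.70518022e-04, -2.43070962e-04, -9.18138977e-04]), 'joint_efforts': array([-8.18167391e-04, -4.58944237e+01,  2.08936692e-01, -1.65746659e+01,
       -6.10395754e-02,  2.04538729e-02,  2.38407520e-04]), 'eef_pos': array([0.20361742, 0.61695068, 0.40358883]), 'orientation': array([-1.70134918e-04,  1.58678030e-01,  9.87329566e-01, -1.25789558e-03]), 'wrist_force': array([ 0.02235746,  0.18977541, -0.04755854]), 'wrist_torque': array([ 0.04127181,  0.01728485, -0.00198876]), 'gripper_width': 0.9955073865652987}
scene {'mtx': array([[391.71188852,   0.        , 254.55082045],
       [  0.        , 391.71188852, 193.09956987],
       [  0.        ,   0.        ,   1.        ]]), 'distortion': array([-0.12164858,  0.        ,  0.        ,  0.        ,  0.        ]), 'extrinsics': array([[ 0.68119385, -0.73206638,  0.00733109, -0.3259631 ],
       [-0.37036126, -0.3532
[... 485 characters left out ...]
,
       [-0.98059508, -0.01318893, -0.19559997,  0.53063097],
       [ 0.19579159, -0.01525924, -0.9805268 ,  0.98863059],
       [ 0.        ,  0.        ,  0.        ,  1.        ]])}
wrist {'mtx': array([[333.47568416,   0.        , 256.99539527],
       [  0.        , 333.47568416, 191.80190819],
       [  0.        ,   0.        ,   1.        ]]), 'distortion': array([-0.096887,  0.      ,  0.      ,  0.      ,  0.      ]), 'extrinsics': array([[ 0.31348986,  0.94958915, -0.00213626, -0.64885647],
       [ 0.92064278, -0.30338095,  0.24571704, -0.02810983],
       [ 0.23268213, -0.07899653, -0.96933925,  0.39012445],
       [ 0.        ,  0.        ,  0.        ,  1.        ]])}
0.1861
```

View pics/scene0.png

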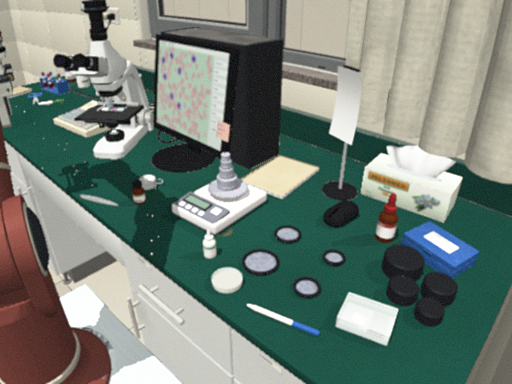

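View pics/top0.png

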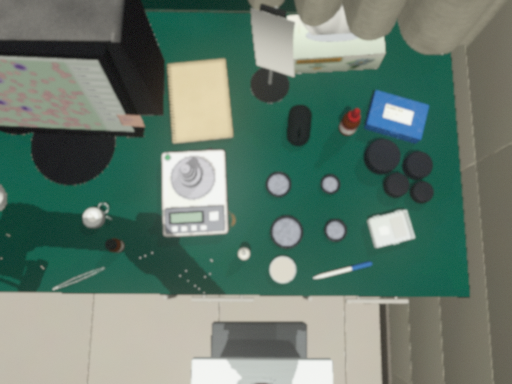

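View pics/wrist0.png

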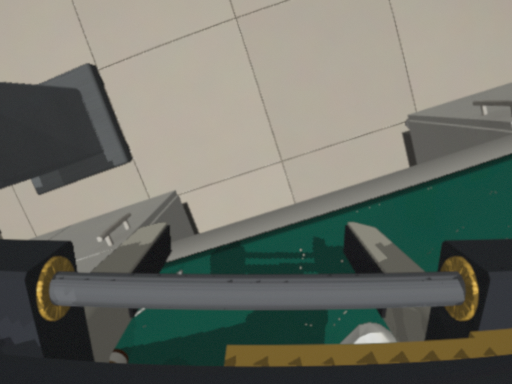

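The top view shows the balance near (195,192) with the stack at (193,176). The four open cases are near (278,184), (330,184), (286,231) and (335,230), with the largest at (286,231). I'll zoom in to measure them.

Run:
```python
import cv2,numpy as np
im=cv2.imread("pics/top0.png")
c=im[140:260,155:355]; cv2.imwrite("pics/topz.png",cv2.resize(c,None,fx=4,fy=4,interpolation=cv2.INTER_CUBIC))
im=cv2.imread("pics/scene0.png")
c=im[140:310,160:360]; cv2.imwrite("pics/scz.png",cv2.resize(c,None,fx=3.5,fy=3.5,interpolation=cv2.INTER_CUBIC))
```

```text
(no output)
```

View pics/topz.png

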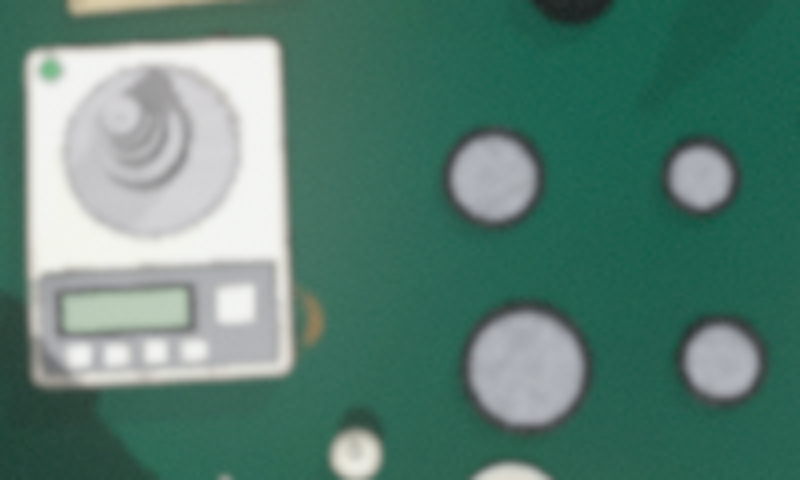

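View pics/scz.png

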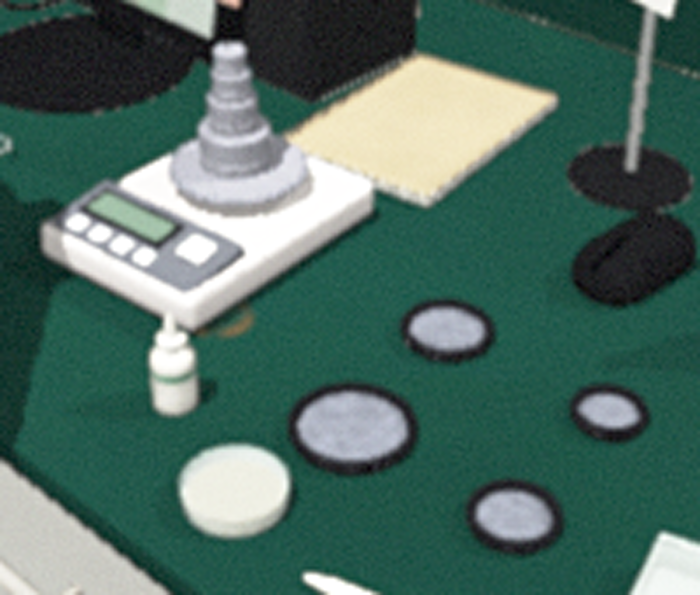

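```bash
cat > h.py <<'E'
import cv2,numpy as np
from station import bot
def ray(name,uv,z,cal=None):
    c=cal or bot.calibration(name); p=cv2.undistortPoints(np.array(uv,float).reshape(-1,1,2),c["mtx"],c["distortion"]).reshape(-1,2)
    E=c["extrinsics"];R=E[:3,:3];o=-R.T@E[:3,3]
    d=np.c_[p,np.ones(len(p))]@R
    return o+d*((z-o[2])/d[:,2])[:,None]
def proj(name,P,cal=None):
    c=cal or bot.calibration(name);E=c["extrinsics"]
    return cv2.projectPoints(np.array(P,float).reshape(-1,3),cv2.Rodrigues(E[:3,:3])[0],E[:3,3],c["mtx"],c["distortion"])[0].reshape(-1,2)
def circ(x,y,z,r,n=60):
    a=np.linspace(0,2*np.pi,n);return np.c_[x+r*np.cos(a),y+r*np.sin(a),0*a+z]
E
cat > m1.py <<'E'
from h import *
for name in["top","scene"]:
    im=cv2.imread(f"pics/{name}0.png").astype(int)
    B,G,R=im[...,0],im[...,1],im[...,2]
    green=(G-R>25)
    seeds={"top":{"500":(286,231),"200":(278,184),"100":(335,230),"50":(330,184)},
     "scene":{"500":(261,262),"200":(288,234),"100":(307,287),"50":(333,257)}}[name]
    for k,s in seeds.items():
        m=((~green)*255).astype(np.uint8)
        n,l,st,ce=cv2.connectedComponentsWithStats(m,connectivity=4)
        i=l[s[1],s[0]];
        felt=(R>110).astype(np.uint8); n2,l2,st2,ce2=cv2.connectedComponentsWithStats(felt,connectivity=4);j=l2[s[1],s[0]]
        print(name,k,st[i],ray(name,ce[i],.005)[0],"felt",st2[j][2:],ray(name,ce2[j],.006)[0])
E
python3 m1.py
```

```text
top 500 [270 215  33  34 855] [ 0.43815484 -0.05493163  0.005     ] felt [ 29  28 641] [ 0.43788102 -0.05485981  0.006     ]
top 200 [266 172  25  25 495] [ 0.55320221 -0.03531325  0.005     ] felt [ 21  21 348] [ 0.55263061 -0.03539731  0.006     ]
top 100 [324 219  23  23 407] [ 0.44366112 -0.17128491  0.005     ] felt [ 19  18 255] [ 0.44327613 -0.17114177  0.006     ]
top 50 [321 174  19  20 292] [ 0.55545975 -0.16091911  0.005     ] felt [ 15  15 181] [ 0.55479855 -0.16071229  0.006     ]
scene 500 [242 249  38  27 792] [ 0.43629082 -0.0554965   0.005     ] felt [ 31  20 476] [ 0.43615599 -0.05543576  0.006     ]
scene 200 [274 225  27  19 383] [ 0.55111029 -0.03538894  0.005     ] felt [ 21  12 197] [ 0.55178829 -0.03492688  0.006     ]
scene 100 [293 277  28  22 479] [ 0.44271264 -0.17116334  0.005     ] felt [ 21  14 235] [ 0.44219727 -0.17082338  0.006     ]
scene 50 [323 249  23  18 295] [ 0.55419133 -0.16050315  0.005     ] felt [ 16   9 118] [ 0.55451627 -0.16019347  0.006     ]
```

```bash
cat > ov.py <<'E'
from h import *
import sys
def overlay(name,src,out,box,f,circs):
    im=cv2.imread(src); x0,y0,x1,y1=box
    im=cv2.resize(im[y0:y1,x0:x1],None,fx=f,fy=f,interpolation=cv2.INTER_CUBIC)
    for c,col in circs:
        p=(proj(name,c)-[x0,y0]+.5)*f-.5
        cv2.polylines(im,[np.round(p*8).astype(np.int32)],True,col,1,cv2.LINE_AA,3)
    cv2.imwrite(out,im)
if __name__=="__main__":
    print("pan guess", ray("top",[(155+152/4,140+150/4)],.05), "top50", ray("top",[(155+123/4,140+112/4)],.1425), ray("scene",[(160+229/3.5,140+50/3.5)],.1425))
    x,y=map(float,sys.argv[1:3])
    P=[(.05,.052),(.08,.026),(.105,.018),(.1257,.014),(.1425,.011)]
    cs=[(circ(x,y,z,r),c) for (z,r),c in zip(P,[(0,0,255),(0,255,0),(255,0,0),(0,200,255),(255,0,255)])]
    cs[0]=(circ(float(sys.argv[3]),float(sys.argv[4]),.05,.052),(0,0,255))
    overlay("top","pics/top0.png","pics/ovt.png",(160,145,235,205),10,cs)
    overlay("scene","pics/scene0.png","pics/ovs.png",(205,145,255,205),10,cs)
E
python3 ov.py 0.575 0.155 0.575 0.155
```

```text
pan guess [[0.55617683 0.16381679 0.05      ]] top50 [[0.55579532 0.16692512 0.1425    ]] [[0.55045354 0.16468941 0.1425    ]]
```

```bash
python3 ov.py 0.554 0.166 0.556 0.164; python3 -c "
import cv2,numpy as np
a=cv2.imread('pics/ovt.png');b=cv2.imread('pics/ovs.png');cv2.imwrite('pics/ov1.png',cv2.resize(np.hstack([a[:600,:],b[:600]]),(800,384)))"
```

```text
pan guess [[0.55617683 0.16381679 0.05      ]] top50 [[0.55579532 0.16692512 0.1425    ]] [[0.55045354 0.16468941 0.1425    ]]
```

View pics/ov1.png

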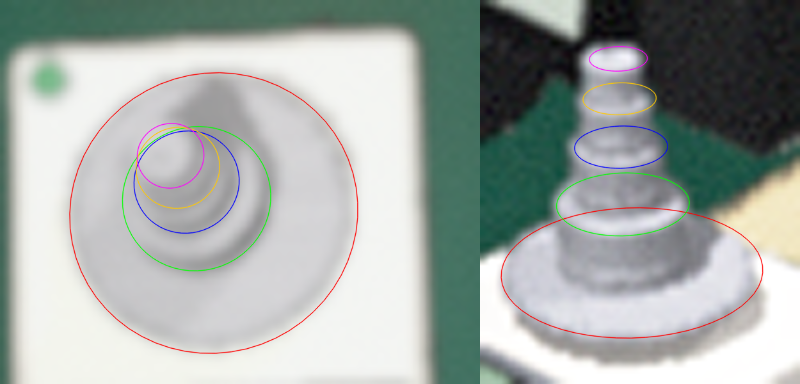

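```bash
python3 - <<'E'
from h import *
from scipy.optimize import least_squares
def tri(a,b): 
    r=least_squares(lambda P:np.r_[proj("top",P)[0]-a,proj("scene",P)[0]-b],[.6,.2,.2]);print(r.x,r.cost)
tri((133,119),(223,131))
print(ray("top",[(72,183),(115,150)],0),ray("top",[(244,254)],.06),ray("top",[(163,110)],.0),ray("top",[(163,110)],.35))
E
python3 - <<'E'
import cv2
im=cv2.imread('pics/scene0.png')[10:220,130:300];cv2.imwrite('pics/mon.png',cv2.resize(im,None,fx=2.8,fy=2.8,interpolation=cv2.INTER_CUBIC))
E
```

```text
[0.66332126 0.28862763 0.13657276] 1.6437052404840258
[[0.5497985  0.46279192 0.        ]
 [0.63393196 0.36490182 0.        ]] [[0.38150794 0.04256241 0.06      ]] [[0.73937427 0.25280957 0.        ]] [[0.60482043 0.17684829 0.35      ]]
```

View pics/mon.png

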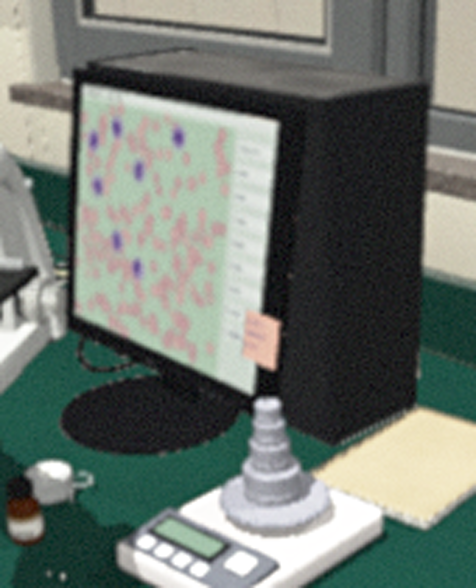

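Emit:
move_arm([
  {"jaw": 93, "linear": [0, 0, 0], "turn": -9.1},
  {"jaw": 93, "linear": [0, 0, 0], "turn": -9.1},
  {"jaw": 93, "linear": [-29, -37, 0], "turn": 0},
  {"jaw": 93, "linear": [-29, -37, 0], "turn": 0},
  {"jaw": 93, "linear": [-29, -37, 0], "turn": 0},
  {"jaw": 93, "linear": [-29, -37, 0], "turn": 0},
  {"jaw": 93, "linear": [-29, -37, 0], "turn": 0},
  {"jaw": 93, "linear": [-29, -37, 0], "turn": 0},
  {"jaw": 93, "linear": [-29, -37, 0], "turn": 0},
  {"jaw": 93, "linear": [-29, -37, 0], "turn": 0},
  {"jaw": 93, "linear": [-29, -37, 0], "turn": 0},
  {"jaw": 93, "linear": [0, 0, 0], "turn": 0},
  {"jaw": 93, "linear": [0, 0, 0], "turn": 0},
])

```text
clock: 1.78
eef_pos: [0.4639, 0.2844, 0.4045]
orientation: [-0.001, 0.0, 1.0, 0.0]
wrist_force: [-0.6, 0.6, -0.5]
gripper_width: 1.0
```

```bash
cat > st.py <<'E'
from h import *
from scipy.spatial.transform import Rotation as Ro
def st():
    s=bot.observe();q=s["orientation"];R=Ro.from_quat([q[1],q[2],q[3],q[0]]).as_matrix()
    print("t",round(s["clock"],2),"pos",s["eef_pos"].round(4),"F",s["wrist_force"].round(1),"w",round(s["gripper_width"]*93,1),"x",R[:,0].round(3),"z",R[:,2].round(3));return s
E
cat > look.py <<'E'
from st import *
import sys
st()
n=sys.argv[1];cal=bot.calibration(n);im=bot.capture(n);cv2.imwrite(sys.argv[2],im[:,:,::-1]);np.save(sys.argv[2][:-4]+"_E.npy",cal["extrinsics"])
E
python3 look.py wrist pics/w1.png
```

```text
t 1.77 pos [0.4639 0.2844 0.4045] F [-0.6  0.6 -0.5] w 93.0 x [-1.     0.001  0.001] z [-0.001  0.    -1.   ]
```

View pics/w1.png

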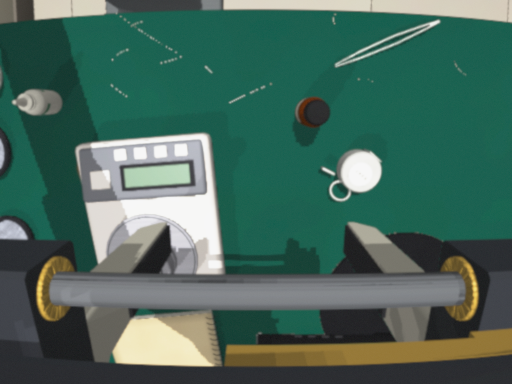

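Emit:
move_arm([
  {"jaw": 93, "linear": [-20, -39, 0], "turn": 0},
  {"jaw": 93, "linear": [-23, -40, 0], "turn": 0},
  {"jaw": 93, "linear": [-23, -39, 0], "turn": 0},
  {"jaw": 93, "linear": [0, 0, 0], "turn": 0},
  {"jaw": 93, "linear": [0, 0, 0], "turn": 0},
])

```text
clock: 2.45
eef_pos: [0.5294, 0.1679, 0.4046]
orientation: [-0.001, -0.001, 1.0, 0.001]
wrist_force: [0.2, -0.1, 1.1]
gripper_width: 0.999
```

```bash
python3 look.py wrist pics/w2.png
```

```text
t 2.45 pos [0.5294 0.1679 0.4046] F [ 0.2 -0.1  1.1] w 92.9 x [-1.    -0.002  0.001] z [-0.001  0.002 -1.   ]
```

View pics/w2.png

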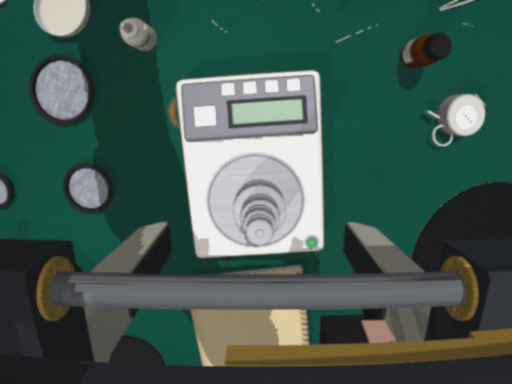

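The wrist view shows the whole stack: the 50 g top is at about (260,232) and the pan is centred near (256,200). I'll measure each circle.

```bash
cat > wz.py <<'E'
from h import *
import sys
im=cv2.imread("pics/w2.png")
cal=bot.calibration("wrist");cal["extrinsics"]=np.load("pics/w2_E.npy")
print(ray("wrist",[(259.5,232)],.1425,cal),ray("wrist",[(256,200)],.05,cal),ray("wrist",[(62,91),(88,188)],.008,cal))
xs=[list(map(float,a.split(","))) for a in sys.argv[1:]]
P=[(.05,.052),(.08,.026),(.105,.018),(.1257,.014),(.1425,.011)]
b=(200,145,312,255);f=6
z=cv2.resize(im[b[1]:b[3],b[0]:b[2]],None,fx=f,fy=f,interpolation=cv2.INTER_CUBIC)
for (zz,r),c,(x,y) in zip(P,[(0,0,255),(0,255,0),(255,0,0),(0,200,255),(255,0,255)],xs):
    p=(proj("wrist",circ(x,y,zz,r),cal)-[b[0],b[1]]+.5)*f-.5
    cv2.polylines(z,[np.round(p*8).astype(np.int32)],True,c,1,cv2.LINE_AA,3)
cv2.imwrite("pics/wz.png",z[:600])
E
python3 wz.py .556,.164 .554,.166 .554,.166 .554,.166 .554,.166
```

```text
[[0.55393399 0.17046472 0.1425    ]] [[0.55402825 0.16763429 0.05      ]] [[ 0.43873389 -0.05170901  0.008     ]
 [ 0.55144831 -0.0326073   0.008     ]]
```

View pics/wz.png

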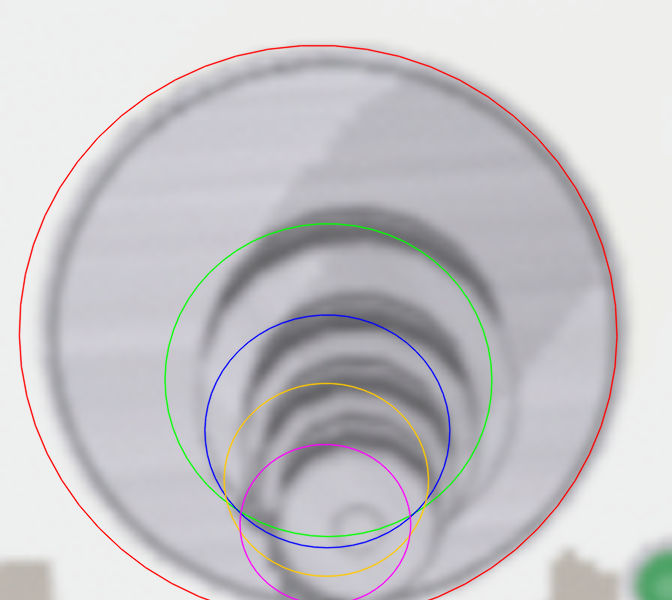

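Emit:
move_arm([
  {"jaw": 50, "linear": [-24.5, 0, 0], "turn": 0},
  {"jaw": 50, "linear": [0, 0, 25], "turn": 0},
  {"jaw": 50, "linear": [0, 0, 25], "turn": 0},
  {"jaw": 50, "linear": [0, 0, 24], "turn": 0},
  {"jaw": 50, "linear": [0, 0, 10], "turn": 0},
  {"jaw": 50, "linear": [0, 0, 0], "turn": 0},
  {"jaw": 50, "linear": [0, 0, 0], "turn": 0},
])

```text
clock: 3.38
eef_pos: [0.5549, 0.1665, 0.3218]
orientation: [0.001, 0.0, 1.0, 0.0]
wrist_force: [0.3, -0.5, -0.3]
gripper_width: 0.537
```

```bash
python3 look.py scene pics/s3.png;python3 look.py wrist pics/w3.png; python3 -c "
import cv2,numpy as np
a=cv2.imread('pics/s3.png')[90:230,170:290]
cv2.imwrite('pics/s3z.png',cv2.resize(a,None,fx=4.2,fy=4.2,interpolation=cv2.INTER_CUBIC))"
```

```text
t 3.38 pos [0.5549 0.1665 0.3218] F [ 0.3 -0.5 -0.3] w 50.0 x [-1.     0.    -0.002] z [ 0.002  0.001 -1.   ]
t 3.42 pos [0.5549 0.1663 0.3218] F [ 0.5  0.2 -0.2] w 50.1 x [-1.     0.001 -0.002] z [ 0.002  0.001 -1.   ]
```

View pics/s3z.png

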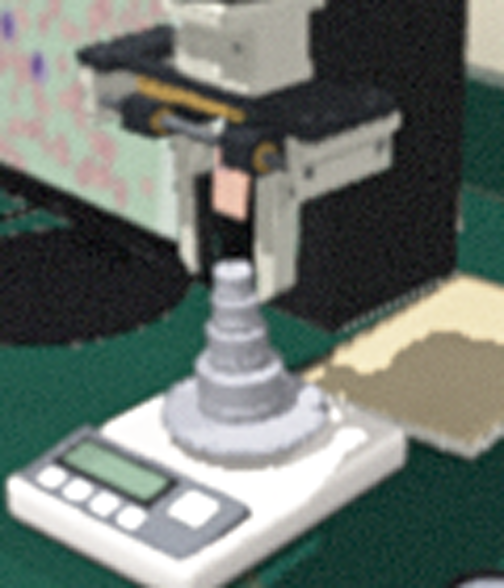

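View pics/w3.png

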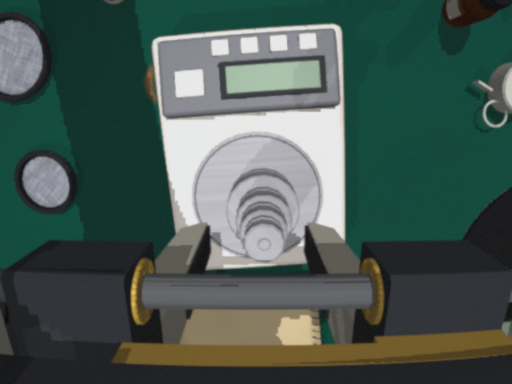

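Run:
```python
from h import *
im=cv2.imread("pics/s3.png")
b=(200,120,260,180);f=10
z=cv2.resize(im[b[1]:b[3],b[0]:b[2]],None,fx=f,fy=f,interpolation=cv2.INTER_CUBIC)
x,y,t=.5549,.1664,.1357
L=[]
for s in(1,-1):
    L.append([(x-.0075,y+s*.025,t),(x+.0075,y+s*.025,t),(x+.0075,y+s*.025,t+.03),(x-.0075,y+s*.025,t+.03)])
L.append(circ(.5549,.1664,.1425,.011)); L.append(circ(.5549,.1694,.1425,.011))
for l,c in zip(L,[(0,0,255),(0,0,255),(255,0,255),(0,255,0)]):
    p=(proj("scene",l)-[b[0],b[1]]+.5)*f-.5
    cv2.polylines(z,[np.round(p*8).astype(np.int32)],True,c,1,cv2.LINE_AA,3)
cv2.imwrite("pics/s3o.png",z)
```

```text
(no output)
```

View pics/s3o.png

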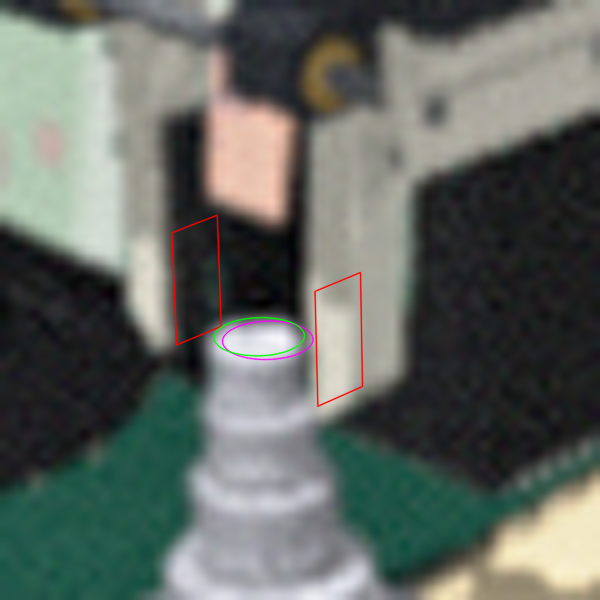

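Emit:
move_arm([
  {"jaw": 50, "linear": [1, 1.5, 2], "turn": 0},
  {"jaw": 35, "linear": [0, 0, 0], "turn": 0},
  {"jaw": 28, "linear": [0, 0, 0], "turn": 0},
  {"jaw": 26, "linear": [0, 0, 0], "turn": 0},
  {"jaw": 24, "linear": [0, 0, 0], "turn": 0},
  {"jaw": 22, "linear": [0, 0, 0], "turn": 0},
  {"jaw": 18, "linear": [0, 0, 0], "turn": 0},
  {"jaw": 10, "linear": [0, 0, 0], "turn": 0},
  {"jaw": 10, "linear": [0, 0, 0], "turn": 0},
])

```text
clock: 4.6
eef_pos: [0.5537, 0.1674, 0.3188]
orientation: [0.0, 0.001, 1.0, 0.0]
wrist_force: [-0.1, -0.1, 0.3]
gripper_width: 0.222
```

```bash
python3 look.py wrist pics/w4.png;python3 look.py scene pics/s4.png; python3 -c "
import cv2,numpy as np
a=cv2.imread('pics/s4.png')[100:200,180:280];b=cv2.imread('pics/w4.png')
cv2.imwrite('pics/z4.png',np.hstack([cv2.resize(a,(400,400),interpolation=cv2.INTER_CUBIC),cv2.resize(b[150:300,180:330],(400,400))]))"
```

```text
t 4.6 pos [0.5537 0.1674 0.3188] F [-0.1 -0.1  0.3] w 20.7 x [-1.     0.001 -0.   ] z [ 0.  0. -1.]
t 4.65 pos [0.5537 0.1674 0.3188] F [0.8 0.8 0.1] w 21.1 x [-1.     0.001  0.   ] z [-0.  0. -1.]
```

View pics/z4.png

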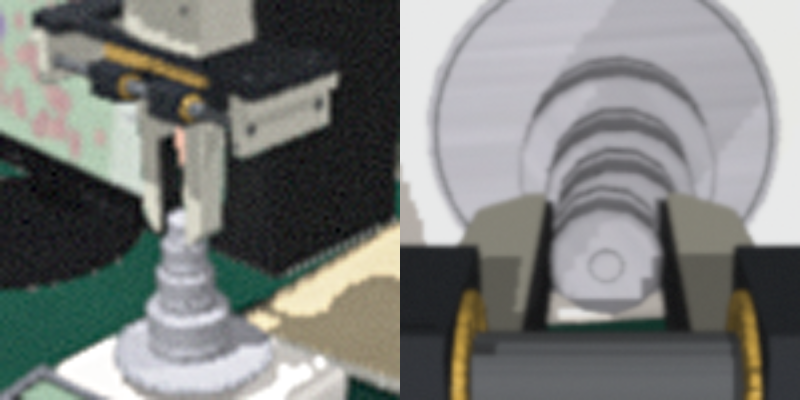

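Emit:
move_arm([
  {"jaw": 10, "linear": [0, 0, -5], "turn": 0},
  {"jaw": 10, "linear": [0, 0, -10], "turn": 0},
  {"jaw": 10, "linear": [0, -10, -15], "turn": 0},
  {"jaw": 10, "linear": [0, -30, 0], "turn": 0},
  {"jaw": 10, "linear": [0, -35, 0], "turn": 0},
  {"jaw": 10, "linear": [0, -35, 0], "turn": 0},
  {"jaw": 10, "linear": [0, -35, 0], "turn": 0},
  {"jaw": 10, "linear": [0, -35, 0], "turn": 0},
  {"jaw": 10, "linear": [0, -35, 10], "turn": 0},
  {"jaw": 10, "linear": [0, -35, 20], "turn": 0},
  {"jaw": 10, "linear": [0, -35, 25], "turn": 0},
  {"jaw": 10, "linear": [0, -30, 25], "turn": 0},
  {"jaw": 10, "linear": [-1, -11.5, 25], "turn": 0},
  {"jaw": 10, "linear": [0, 0, 15], "turn": 0},
  {"jaw": 10, "linear": [0, 0, 0], "turn": 0},
  {"jaw": 10, "linear": [0, 0, 0], "turn": 0},
])

```text
clock: 6.7
eef_pos: [0.5549, -0.1582, 0.2298]
orientation: [0.001, -0.0, 1.0, 0.0]
wrist_force: [0.5, 0.3, 0.1]
gripper_width: 0.228
```

```bash
python3 look.py wrist pics/w5.png;python3 look.py scene pics/s5.png; python3 -c "
import cv2,numpy as np
a=cv2.imread('pics/s5.png')[180:320,240:380];b=cv2.imread('pics/w5.png')
cv2.imwrite('pics/z5.png',np.hstack([cv2.resize(a,(400,400),interpolation=cv2.INTER_CUBIC),cv2.resize(b[100:300,160:360],(400,400))]))"
```

```text
t 6.7 pos [ 0.5549 -0.1582  0.2298] F [0.5 0.3 0.1] w 21.2 x [-1.    -0.001 -0.002] z [ 0.002  0.    -1.   ]
t 6.75 pos [ 0.5549 -0.1583  0.23  ] F [-0.2 -0.9 -0.1] w 20.8 x [-1.    -0.    -0.002] z [ 0.002 -0.    -1.   ]
```

View pics/z5.png

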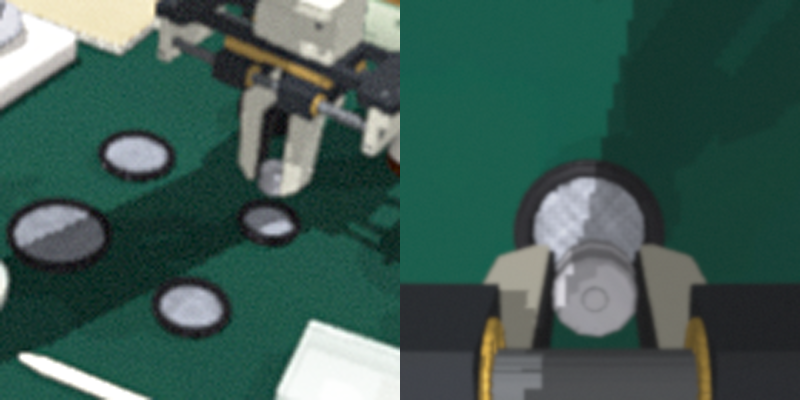

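Emit:
move_arm([
  {"jaw": 10, "linear": [0, -1.5, 10], "turn": 0},
  {"jaw": 10, "linear": [0, 0, 10], "turn": 0},
  {"jaw": 10, "linear": [0, 0, 7], "turn": 0},
  {"jaw": 10, "linear": [0, 0, 3], "turn": 0},
  {"jaw": 10, "linear": [0, 0, 0], "turn": 0},
  {"jaw": 10, "linear": [0, 0, 0], "turn": 0},
])

```text
clock: 7.55
eef_pos: [0.5545, -0.1607, 0.199]
orientation: [0.0, 0.001, 1.0, -0.0]
wrist_force: [-0.3, 0.3, -1.2]
gripper_width: 0.229
```

```bash
python3 look.py wrist pics/w6.png;python3 look.py scene pics/s6.png; python3 -c "
import cv2,numpy as np
a=cv2.imread('pics/s6.png')[200:300,280:380];b=cv2.imread('pics/w6.png')
cv2.imwrite('pics/z6.png',np.hstack([cv2.resize(a,(400,400),interpolation=cv2.INTER_CUBIC),cv2.resize(b[150:300,180:330],(400,400))]))"
```

```text
t 7.55 pos [ 0.5545 -0.1607  0.199 ] F [-0.3  0.3 -1.2] w 21.3 x [-1.     0.001 -0.   ] z [ 0. -0. -1.]
t 7.6 pos [ 0.5545 -0.1607  0.199 ] F [ 0.3 -0.1 -0. ] w 20.7 x [-1.     0.001 -0.001] z [ 0.001 -0.    -1.   ]
```

View pics/z6.png

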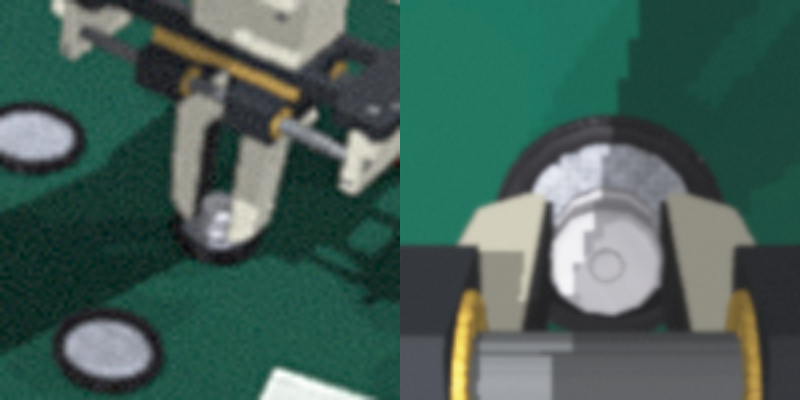

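Emit:
move_arm([
  {"jaw": 10, "linear": [0, 1, 1.4], "turn": 0},
  {"jaw": 10, "linear": [0, 0, 0], "turn": 0},
  {"jaw": 24, "linear": [0, 0, 0], "turn": 0},
  {"jaw": 28, "linear": [0, 0, 0], "turn": 0},
  {"jaw": 34, "linear": [0, 0, 0], "turn": 0},
  {"jaw": 34, "linear": [0, 0, -10], "turn": 0},
  {"jaw": 34, "linear": [0, 0, -25], "turn": 0},
  {"jaw": 60, "linear": [0, 0, -40], "turn": 0},
  {"jaw": 60, "linear": [0, 30, -40], "turn": 0},
  {"jaw": 60, "linear": [0, 0, 0], "turn": 0},
])

```text
clock: 8.9
eef_pos: [0.5557, -0.127, 0.3164]
orientation: [0.004, -0.002, 1.0, 0.0]
wrist_force: [-1.0, 0.4, -1.1]
gripper_width: 0.621
```

```bash
python3 look.py wrist pics/w7.png;python3 look.py scene pics/s7.png; python3 look.py top pics/t7.png;python3 -c "
import cv2,numpy as np
a=cv2.imread('pics/s7.png')[210:310,280:380];b=cv2.imread('pics/w7.png')
cv2.imwrite('pics/z7.png',np.hstack([cv2.resize(a,(300,300),interpolation=cv2.INTER_CUBIC),cv2.resize(b,(400,300))]))"
```

```text
t 8.9 pos [ 0.5557 -0.127   0.3164] F [-1.   0.4 -1.1] w 57.8 x [-1.    -0.003 -0.008] z [ 0.008  0.001 -1.   ]
t 8.95 pos [ 0.5548 -0.1286  0.3144] F [-0.3 -0.4 -0.4] w 59.1 x [-1.    -0.001 -0.004] z [ 0.004 -0.    -1.   ]
t 9.0 pos [ 0.5542 -0.1297  0.3129] F [-0.2 -0.3 -0.6] w 59.5 x [-1.     0.001 -0.001] z [ 0.001 -0.001 -1.   ]
```

View pics/z7.png

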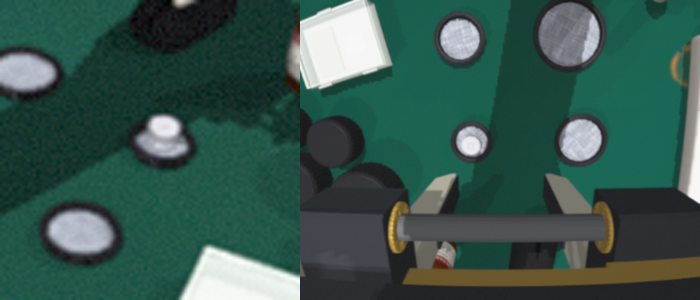

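The wrist view (700 px composite) shows the 50 g weight inside its case at about (471,143). The other three cases are at (459,39), (570,34) and (581,139). I'll measure these more closely.

```bash
cat > case.py <<'E'
from h import *
import sys
def cases(img,E,seeds):
    cal=bot.calibration("wrist");cal["extrinsics"]=np.load(E)
    im=cv2.imread(img).astype(int);G,R=im[...,1],im[...,2]
    m=((~(G-R>25))&(im.sum(2)>0)).astype(np.uint8)
    green=(G>1.5*R)
    n,l,stt,ce=cv2.connectedComponentsWithStats((~green).astype(np.uint8),connectivity=4)
    for k,s in seeds.items():
        i=l[s[1],s[0]];print(k,stt[i],ray("wrist",ce[i],.005,cal)[0].round(4))
E
python3 - <<'E'
from case import *
cases("pics/w7.png","pics/w7_E.npy",{"50":(220,165),"100":(203,50),"500":(345,43),"200":(360,178)})
cal=bot.calibration("wrist");cal["extrinsics"]=np.load("pics/w7_E.npy")
im=cv2.imread("pics/w7.png")[150:220,180:250];cv2.imwrite("pics/w7z.png",cv2.resize(im,None,fx=6,fy=6,interpolation=cv2.INTER_CUBIC))
E
sed -i 's/top0/top0/' m1.py; sed 's/{name}0/{ {"top":"t7","scene":"s7"}[name]}/' m1.py > m2.py; python3 m2.py | grep -v felt0
```

```text
50 [ 193  155   54   53 2235] [ 0.5539 -0.1604  0.005 ]
100 [ 171   15   66   69 3559] [ 0.4417 -0.1709  0.005 ]
500 [ 298    0   94   92 7058] [ 0.4369 -0.0545  0.005 ]
200 [ 325  146   69   67 3619] [ 0.5515 -0.0348  0.005 ]
top 500 [270 215  34  37 926] [ 0.43640153 -0.05611776  0.005     ] felt [ 25  23 397] [ 0.44202888 -0.04677209  0.006     ]
top 200 [    0     0   512   384 98269] [ 0.43755819 -0.15228455  0.005     ] felt [ 24  21 359] [ 0.55384472 -0.03586082  0.006     ]
top 100 [    0     0   512   384 98269] [ 0.43755819 -0.15228455  0.005     ] felt [ 13  18 180] [ 0.44339422 -0.1653431   0.006     ]
top 50 [    0     0   512   384 98269] [ 0.43755819 -0.15228455  0.005     ] felt [ 14  15 169] [ 0.55446113 -0.16029885  0.006     ]
scene 500 [242 249  38  28 819] [ 0.43556672 -0.05631146  0.005     ] felt [   512    384 103511] [0.55739966 0.05814536 0.006     ]
scene 200 [274 226  27  19 389] [ 0.55051462 -0.035911    0.005     ] felt [ 21  12 196] [ 0.55172039 -0.03469929  0.006     ]
scene 100 [293 277  28  22 481] [ 0.44280967 -0.1710805   0.005     ] felt [ 21  14 236] [ 0.44226554 -0.17077973  0.006     ]
scene 50 [320 247  26  20 338] [ 0.55599671 -0.15834037  0.005     ] felt [ 16  14 161] [ 0.55965149 -0.15720427  0.006     ]
```

View pics/w7z.png

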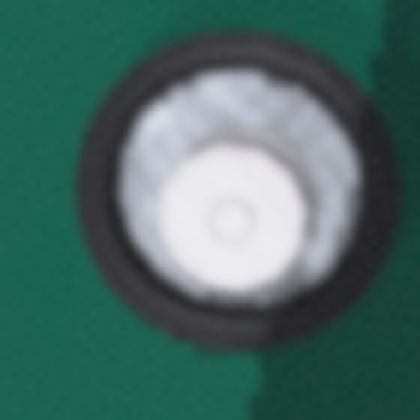

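Emit:
move_arm([
  {"jaw": 60, "linear": [0, 30, -20], "turn": 0},
  {"jaw": 60, "linear": [0, 50, -18], "turn": 0},
  {"jaw": 60, "linear": [0, 55, 0], "turn": 0},
  {"jaw": 60, "linear": [0, 55, 0], "turn": 0},
  {"jaw": 60, "linear": [0, 55, 0], "turn": 0},
  {"jaw": 60, "linear": [0, 40, 0], "turn": 0},
  {"jaw": 60, "linear": [0, 13, 0], "turn": 0},
  {"jaw": 60, "linear": [0, 0, 0], "turn": 0},
  {"jaw": 60, "linear": [0, 0, 0], "turn": 0},
])

```text
clock: 10.18
eef_pos: [0.5552, 0.1654, 0.3499]
orientation: [-0.0, 0.003, 1.0, -0.001]
wrist_force: [0.3, -0.5, 0.9]
gripper_width: 0.649
```

```bash
python3 look.py wrist pics/w8.png
```

```text
t 10.18 pos [0.5552 0.1654 0.3499] F [ 0.3 -0.5  0.9] w 60.3 x [-1.     0.005  0.001] z [-0.001 -0.003 -1.   ]
```

View pics/w8.png

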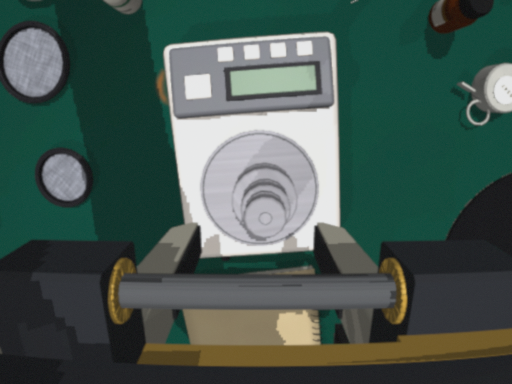

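Run:
```python
from h import *
cal=bot.calibration("wrist");cal["extrinsics"]=np.load("pics/w8_E.npy")
print(ray("wrist",[(265,217.5)],.1257,cal))
```

```text
[[0.555337   0.17010871 0.1257    ]]
```

Emit:
move_arm([
  {"jaw": 60, "linear": [0, 2, 10], "turn": 0},
  {"jaw": 60, "linear": [0, 0, 20], "turn": 0},
  {"jaw": 60, "linear": [0, 0, 15], "turn": 0},
  {"jaw": 60, "linear": [0, 0, 5], "turn": 0},
  {"jaw": 45, "linear": [0, 0, 0], "turn": 0},
  {"jaw": 36, "linear": [0, 0, 0], "turn": 0},
])

```text
clock: 10.98
eef_pos: [0.555, 0.1704, 0.3009]
orientation: [0.001, 0.001, 1.0, 0.0]
wrist_force: [0.3, 0.1, -1.3]
gripper_width: 0.476
```

```bash
python3 look.py wrist pics/w9.png; python3 -c "
import cv2,numpy as np
b=cv2.imread('pics/w9.png')
cv2.imwrite('pics/z9.png',cv2.resize(b[150:300,160:360],None,fx=3.5,fy=3.5))"
```

```text
t 10.97 pos [0.555  0.1704 0.3009] F [ 0.3  0.1 -1.3] w 44.2 x [-1.     0.001 -0.001] z [ 0.001  0.    -1.   ]
```

View pics/z9.png

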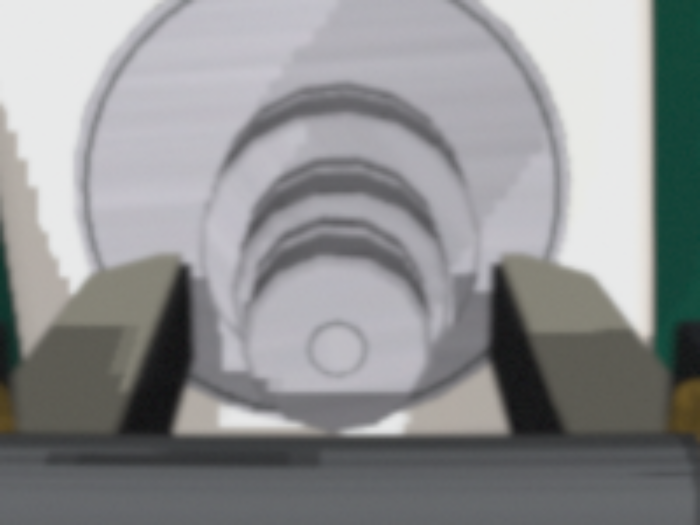

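Emit:
move_arm([
  {"jaw": 36, "linear": [0, -0.8, 1.5], "turn": 0},
  {"jaw": 33, "linear": [0, 0, 0], "turn": 0},
  {"jaw": 31, "linear": [0, 0, 0], "turn": 0},
  {"jaw": 29, "linear": [0, 0, 0], "turn": 0},
  {"jaw": 27, "linear": [0, 0, 0], "turn": 0},
  {"jaw": 16, "linear": [0, 0, 0], "turn": 0},
  {"jaw": 16, "linear": [0, 0, 0], "turn": 0},
  {"jaw": 16, "linear": [0, 0, 0], "turn": 0},
])

```text
clock: 12.02
eef_pos: [0.5547, 0.1697, 0.2989]
orientation: [0.0, 0.001, 1.0, 0.0]
wrist_force: [0.0, 0.5, 0.0]
gripper_width: 0.294
```

Emit:
move_arm([
  {"jaw": 16, "linear": [0, 0, -5], "turn": 0},
  {"jaw": 16, "linear": [0, 0, -12], "turn": 0},
  {"jaw": 16, "linear": [5, -14, -13], "turn": 0},
  {"jaw": 16, "linear": [12, -34, 0], "turn": 0},
  {"jaw": 16, "linear": [12, -34, 0], "turn": 0},
  {"jaw": 16, "linear": [12, -34, 0], "turn": 0},
  {"jaw": 16, "linear": [12, -34, 0], "turn": 0},
  {"jaw": 16, "linear": [12, -34, 0], "turn": 0},
  {"jaw": 16, "linear": [12, -34, 0], "turn": 0},
  {"jaw": 16, "linear": [12, -34, 15], "turn": 0},
  {"jaw": 16, "linear": [12, -34, 20], "turn": 0},
  {"jaw": 16, "linear": [11, -34, 20], "turn": 0},
  {"jaw": 16, "linear": [0, -20, 20], "turn": 0},
  {"jaw": 16, "linear": [0, 0, 20], "turn": 0},
  {"jaw": 16, "linear": [0, 0, 0], "turn": 0},
  {"jaw": 16, "linear": [0, 0, 0], "turn": 0},
])

```text
clock: 14.02
eef_pos: [0.4424, -0.1705, 0.2349]
orientation: [0.001, 0.001, 1.0, -0.0]
wrist_force: [1.3, -0.9, -1.4]
gripper_width: 0.292
```

```bash
python3 look.py wrist pics/w10.png; python3 -c "
import cv2,numpy as np
b=cv2.imread('pics/w10.png')
cv2.imwrite('pics/z10.png',cv2.resize(b[100:300,130:390],None,fx=2.5,fy=2.5))"
```

```text
t 14.03 pos [ 0.4424 -0.1705  0.2349] F [ 1.3 -0.9 -1.4] w 27.1 x [-1.     0.001 -0.001] z [ 0.001 -0.001 -1.   ]
```

View pics/z10.png

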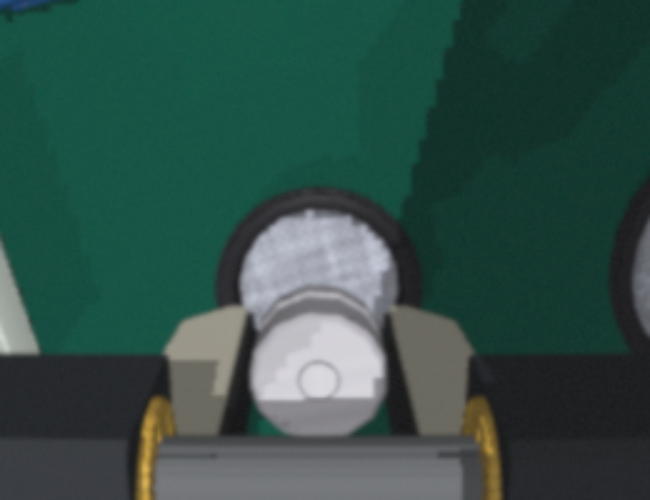

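Emit:
move_arm([
  {"jaw": 16, "linear": [0, 0, 12], "turn": 0},
  {"jaw": 16, "linear": [0, 0, 12], "turn": 0},
  {"jaw": 16, "linear": [0, 0, 8], "turn": 0},
  {"jaw": 16, "linear": [0, 0, 3], "turn": 0},
  {"jaw": 16, "linear": [0, 0, 0], "turn": 0},
  {"jaw": 16, "linear": [0, 0, 0], "turn": 0},
])

```text
clock: 14.82
eef_pos: [0.4424, -0.1704, 0.199]
orientation: [0.0, 0.001, 1.0, -0.0]
wrist_force: [-0.4, 0.1, -1.1]
gripper_width: 0.294
```

```bash
python3 look.py wrist pics/w11.png; python3 -c "
import cv2,numpy as np
b=cv2.imread('pics/w11.png')
cv2.imwrite('pics/z11.png',cv2.resize(b[100:300,130:390],None,fx=2.5,fy=2.5))"
```

```text
t 14.82 pos [ 0.4424 -0.1704  0.199 ] F [-0.4  0.1 -1.1] w 27.3 x [-1.     0.001 -0.   ] z [ 0. -0. -1.]
```

View pics/z11.png

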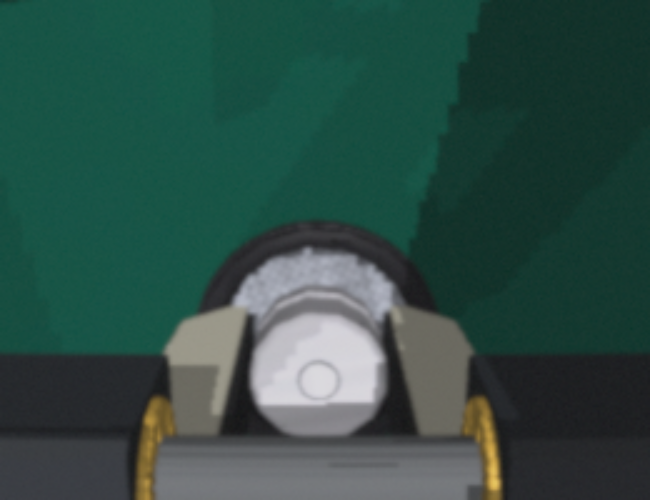

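Centred. I'll lower the last millimetre, release, lift, and go back to the stack above the 200 g weight (its top is at 0.105).

Emit:
move_arm([
  {"jaw": 16, "linear": [0, 0, 0.7], "turn": 0},
  {"jaw": 16, "linear": [0, 0, 0], "turn": 0},
  {"jaw": 30, "linear": [0, 0, 0], "turn": 0},
  {"jaw": 34, "linear": [0, 0, 0], "turn": 0},
  {"jaw": 40, "linear": [0, 0, 0], "turn": 0},
  {"jaw": 40, "linear": [0, 0, -10], "turn": 0},
  {"jaw": 40, "linear": [0, 0, -25], "turn": 0},
  {"jaw": 60, "linear": [0, 15, -40], "turn": 0},
  {"jaw": 66, "linear": [-14, 45, -40], "turn": 0},
  {"jaw": 66, "linear": [-20, 55, -15], "turn": 0},
  {"jaw": 66, "linear": [-20, 55, 0], "turn": 0},
  {"jaw": 66, "linear": [-20, 55, 0], "turn": 0},
  {"jaw": 66, "linear": [-20, 55, 0], "turn": 0},
  {"jaw": 66, "linear": [-18, 45, 0], "turn": 0},
  {"jaw": 66, "linear": [0, 14, 0], "turn": 0},
  {"jaw": 66, "linear": [0, 0, 0], "turn": 0},
  {"jaw": 66, "linear": [0, 0, 0], "turn": 0},
])

```text
clock: 17.0
eef_pos: [0.5545, 0.1662, 0.3283]
orientation: [-0.0, 0.002, 1.0, -0.001]
wrist_force: [0.0, -0.7, -0.1]
gripper_width: 0.709
```

```bash
python3 look.py wrist pics/w12.png;python3 look.py scene pics/s12.png;python3 -c "
import cv2,numpy as np
a=cv2.imread('pics/s12.png')[210:310,250:350];b=cv2.imread('pics/w12.png')
cv2.imwrite('pics/z12.png',np.hstack([cv2.resize(a,(300,300),interpolation=cv2.INTER_CUBIC),cv2.resize(b,(400,300))]))"
```

```text
t 17.0 pos [0.5545 0.1662 0.3283] F [ 0.  -0.7 -0.1] w 65.9 x [-1.     0.004  0.001] z [-0.001 -0.002 -1.   ]
t 17.05 pos [0.5546 0.1661 0.3283] F [ 0.9  0.5 -0.1] w 66.0 x [-1.     0.005  0.   ] z [-0.    -0.002 -1.   ]
```

View pics/z12.png

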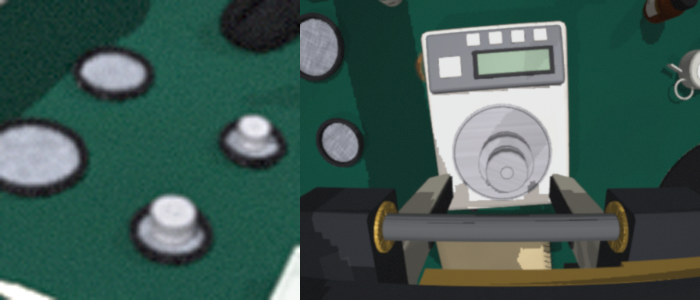

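Emit:
move_arm([
  {"jaw": 66, "linear": [0, 2, 15], "turn": 0},
  {"jaw": 66, "linear": [0, 0, 20], "turn": 0},
  {"jaw": 60, "linear": [0, 0, 12], "turn": 0},
  {"jaw": 50, "linear": [0, 0, 5], "turn": 0},
  {"jaw": 44, "linear": [0, 0, 0], "turn": 0},
  {"jaw": 44, "linear": [0, 0, 0], "turn": 0},
  {"jaw": 44, "linear": [0, 0, 0], "turn": 0},
])

```text
clock: 17.98
eef_pos: [0.5549, 0.1706, 0.2767]
orientation: [0.001, 0.001, 1.0, 0.0]
wrist_force: [0.3, 0.6, 0.6]
gripper_width: 0.476
```

```bash
python3 look.py wrist pics/w13.png; python3 -c "
import cv2,numpy as np
b=cv2.imread('pics/w13.png')
cv2.imwrite('pics/z13.png',cv2.resize(b[150:300,160:360],None,fx=3.5,fy=3.5))"
```

```text
t 17.98 pos [0.5549 0.1706 0.2767] F [0.3 0.6 0.6] w 44.3 x [-1.     0.001 -0.001] z [ 0.001  0.    -1.   ]
```

View pics/z13.png

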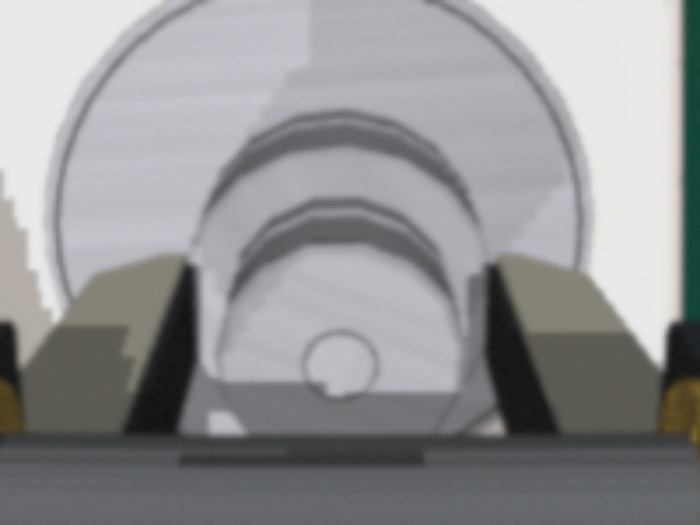

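Emit:
move_arm([
  {"jaw": 44, "linear": [0, 0, 2], "turn": 0},
  {"jaw": 41, "linear": [0, 0, 0], "turn": 0},
  {"jaw": 39, "linear": [0, 0, 0], "turn": 0},
  {"jaw": 37, "linear": [0, 0, 0], "turn": 0},
  {"jaw": 35, "linear": [0, 0, 0], "turn": 0},
  {"jaw": 24, "linear": [0, 0, 0], "turn": 0},
  {"jaw": 24, "linear": [0, 0, 0], "turn": 0},
  {"jaw": 24, "linear": [0, 0, 0], "turn": 0},
])

```text
clock: 19.02
eef_pos: [0.5547, 0.1706, 0.2742]
orientation: [0.0, 0.001, 1.0, 0.0]
wrist_force: [0.3, -0.2, -0.1]
gripper_width: 0.381
```

Emit:
move_arm([
  {"jaw": 24, "linear": [0, 0, -4], "turn": 0},
  {"jaw": 24, "linear": [0, 0, -10], "turn": 0},
  {"jaw": 24, "linear": [0, -8, -16], "turn": 0},
  {"jaw": 24, "linear": [0, -25, 0], "turn": 0},
  {"jaw": 24, "linear": [1, -30, 0], "turn": 0},
  {"jaw": 24, "linear": [1, -30, 0], "turn": 0},
  {"jaw": 24, "linear": [0.5, -30, 0], "turn": 0},
  {"jaw": 24, "linear": [0, -30, 0], "turn": 0},
  {"jaw": 24, "linear": [0, -30, 15], "turn": 0},
  {"jaw": 24, "linear": [0, -18, 20], "turn": 0},
  {"jaw": 24, "linear": [0, -5, 20], "turn": 0},
  {"jaw": 24, "linear": [0, 0, 14], "turn": 0},
  {"jaw": 24, "linear": [0, 0, 0], "turn": 0},
  {"jaw": 24, "linear": [0, 0, 0], "turn": 0},
])

```text
clock: 20.78
eef_pos: [0.5524, -0.0349, 0.236]
orientation: [0.001, 0.0, 1.0, 0.0]
wrist_force: [-0.9, 0.2, -1.6]
gripper_width: 0.38
```

```bash
python3 look.py wrist pics/w14.png; python3 -c "
import cv2,numpy as np
b=cv2.imread('pics/w14.png')
cv2.imwrite('pics/z14.png',cv2.resize(b[100:300,130:390],None,fx=2.5,fy=2.5))"
```

```text
t 20.77 pos [ 0.5524 -0.0349  0.236 ] F [-0.9  0.2 -1.6] w 35.4 x [-1.     0.    -0.002] z [ 0.002  0.    -1.   ]
```

View pics/z14.png

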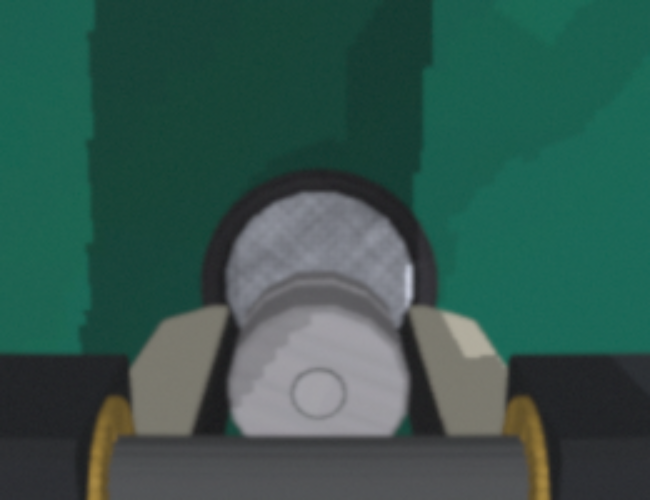

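Aligned. I'll descend to about 0.199.

Emit:
move_arm([
  {"jaw": 24, "linear": [0, 0, 12], "turn": 0},
  {"jaw": 24, "linear": [0, 0, 12], "turn": 0},
  {"jaw": 24, "linear": [0, 0, 8], "turn": 0},
  {"jaw": 24, "linear": [0, 0, 3.5], "turn": 0},
  {"jaw": 24, "linear": [0, 0, 0], "turn": 0},
  {"jaw": 24, "linear": [0, 0, 0], "turn": 0},
])

```text
clock: 21.58
eef_pos: [0.5521, -0.0355, 0.1999]
orientation: [0.0, 0.001, 1.0, -0.0]
wrist_force: [0.1, -0.2, -2.1]
gripper_width: 0.381
```

```bash
python3 look.py wrist pics/w15.png; python3 -c "
import cv2,numpy as np
b=cv2.imread('pics/w15.png')
cv2.imwrite('pics/z15.png',cv2.resize(b[100:300,130:390],None,fx=2.5,fy=2.5))"
```

```text
t 21.57 pos [ 0.5521 -0.0355  0.1999] F [ 0.1 -0.2 -2.1] w 35.4 x [-1.     0.001 -0.001] z [ 0.001 -0.    -1.   ]
```

View pics/z15.png

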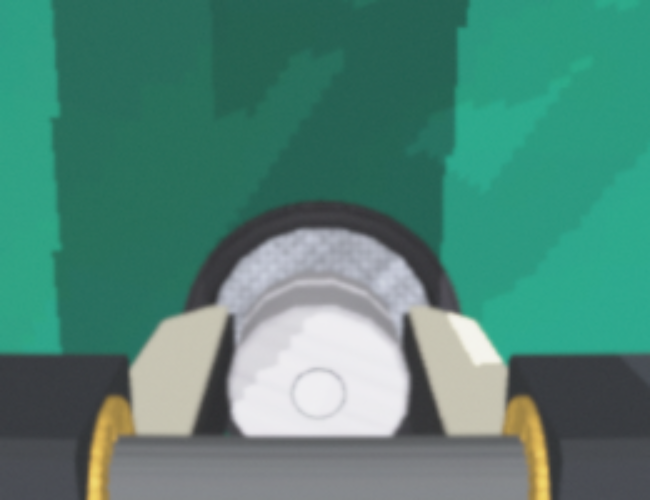

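Emit:
move_arm([
  {"jaw": 24, "linear": [0, 0, 1.4], "turn": 0},
  {"jaw": 24, "linear": [0, 0, 0], "turn": 0},
  {"jaw": 38, "linear": [0, 0, 0], "turn": 0},
  {"jaw": 43, "linear": [0, 0, 0], "turn": 0},
  {"jaw": 48, "linear": [0, 0, 0], "turn": 0},
  {"jaw": 48, "linear": [0, 0, -10], "turn": 0},
  {"jaw": 48, "linear": [0, 0, -25], "turn": 0},
  {"jaw": 80, "linear": [0, 10, -35], "turn": 0},
  {"jaw": 82, "linear": [0, 40, -35], "turn": 0},
  {"jaw": 82, "linear": [-3, 50, 0], "turn": 0},
  {"jaw": 82, "linear": [0, 50, 0], "turn": 0},
  {"jaw": 82, "linear": [0, 40, 0], "turn": 0},
  {"jaw": 82, "linear": [0, 15, 0], "turn": 0},
  {"jaw": 82, "linear": [0, 0, 0], "turn": 0},
  {"jaw": 82, "linear": [0, 0, 0], "turn": 0},
])

```text
clock: 23.5
eef_pos: [0.5556, 0.1669, 0.3033]
orientation: [-0.0, 0.002, 1.0, -0.001]
wrist_force: [0.2, 0.0, 0.2]
gripper_width: 0.885
```

```bash
python3 look.py wrist pics/w16.png;python3 look.py scene pics/s16.png;python3 -c "
import cv2,numpy as np
a=cv2.imread('pics/s16.png')[210:310,250:350];b=cv2.imread('pics/w16.png')
cv2.imwrite('pics/z16.png',np.hstack([cv2.resize(a,(300,300),interpolation=cv2.INTER_CUBIC),cv2.resize(b,(400,300))]))"
```

```text
t 23.5 pos [0.5556 0.1669 0.3033] F [0.2 0.  0.2] w 82.3 x [-1.     0.005  0.   ] z [-0.    -0.002 -1.   ]
t 23.55 pos [0.5556 0.1669 0.3033] F [ 0.4 -0.5 -0.7] w 82.2 x [-1.     0.005  0.   ] z [-0.    -0.002 -1.   ]
```

View pics/z16.png

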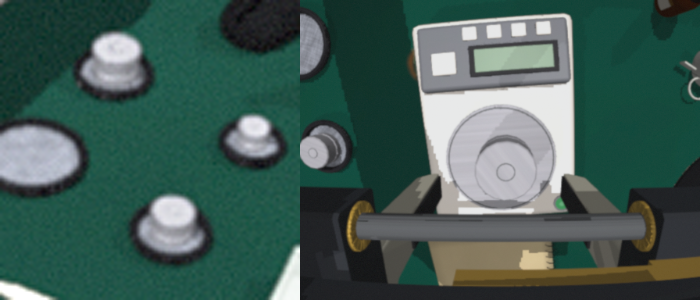

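Emit:
move_arm([
  {"jaw": 82, "linear": [0, 2, 15], "turn": 0},
  {"jaw": 80, "linear": [0, 0, 20], "turn": 0},
  {"jaw": 74, "linear": [0, 0, 15], "turn": 0},
  {"jaw": 66, "linear": [0, 0, 6], "turn": 0},
  {"jaw": 62, "linear": [0, 0, 0], "turn": 0},
  {"jaw": 60, "linear": [0, 0, 0], "turn": 0},
  {"jaw": 60, "linear": [0, 0, 0], "turn": 0},
])

```text
clock: 24.48
eef_pos: [0.5554, 0.1716, 0.2479]
orientation: [0.001, 0.001, 1.0, 0.0]
wrist_force: [-0.5, 0.1, 0.1]
gripper_width: 0.644
```

```bash
python3 look.py wrist pics/w17.png; python3 -c "
import cv2,numpy as np
b=cv2.imread('pics/w17.png')
cv2.imwrite('pics/z17.png',cv2.resize(b[150:300,160:360],None,fx=3.5,fy=3.5))"
```

```text
t 24.48 pos [0.5554 0.1716 0.2479] F [-0.5  0.1  0.1] w 59.9 x [-1.     0.001 -0.001] z [ 0.001  0.    -1.   ]
```

View pics/z17.png

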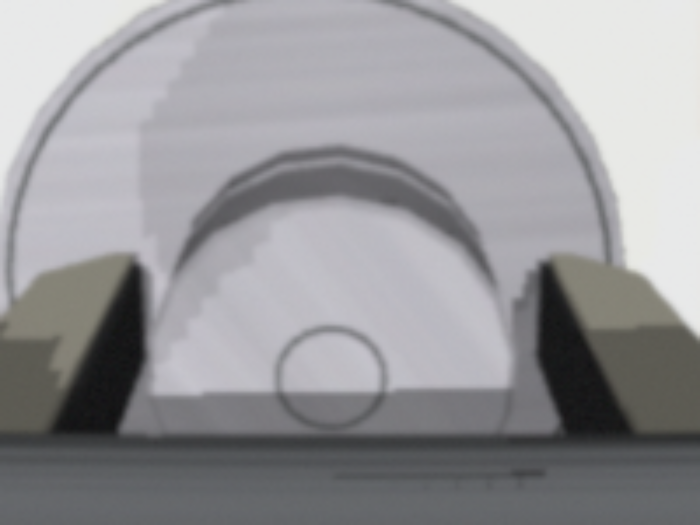

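Emit:
move_arm([
  {"jaw": 60, "linear": [0, -1.3, 2.5], "turn": 0},
  {"jaw": 57, "linear": [0, 0, 0], "turn": 0},
  {"jaw": 55, "linear": [0, 0, 0], "turn": 0},
  {"jaw": 53, "linear": [0, 0, 0], "turn": 0},
  {"jaw": 51, "linear": [0, 0, 0], "turn": 0},
  {"jaw": 40, "linear": [0, 0, 0], "turn": 0},
  {"jaw": 38, "linear": [0, 0, 0], "turn": 0},
  {"jaw": 38, "linear": [0, 0, 0], "turn": 0},
])

```text
clock: 25.52
eef_pos: [0.5552, 0.1703, 0.2448]
orientation: [0.0, 0.001, 1.0, 0.0]
wrist_force: [-0.8, 0.3, -0.4]
gripper_width: 0.553
```

Emit:
move_arm([
  {"jaw": 38, "linear": [0, 0, -3], "turn": 0},
  {"jaw": 38, "linear": [0, 0, -8], "turn": 0},
  {"jaw": 38, "linear": [0, 0, -15], "turn": 0},
  {"jaw": 38, "linear": [4, -8, -20], "turn": 0},
  {"jaw": 38, "linear": [10, -20, 0], "turn": 0},
  {"jaw": 38, "linear": [13, -25, 0], "turn": 0},
  {"jaw": 38, "linear": [13, -25, 0], "turn": 0},
  {"jaw": 38, "linear": [13, -25, 0], "turn": 0},
  {"jaw": 38, "linear": [13, -25, 0], "turn": 0},
  {"jaw": 38, "linear": [13, -25, 0], "turn": 0},
  {"jaw": 38, "linear": [13, -25, 0], "turn": 0},
  {"jaw": 38, "linear": [13, -25, 0], "turn": 0},
  {"jaw": 38, "linear": [9, -16, 10], "turn": 0},
  {"jaw": 38, "linear": [4, -6, 15], "turn": 0},
  {"jaw": 38, "linear": [0, 0, 15], "turn": 0},
  {"jaw": 38, "linear": [0, 0, 10], "turn": 0},
  {"jaw": 38, "linear": [0, 0, 0], "turn": 0},
  {"jaw": 38, "linear": [0, 0, 0], "turn": 0},
])

```text
clock: 27.78
eef_pos: [0.4373, -0.0546, 0.2414]
orientation: [0.001, 0.0, 1.0, -0.0]
wrist_force: [0.2, -0.1, -4.9]
gripper_width: 0.553
```

```bash
python3 look.py wrist pics/w18.png; python3 -c "
import cv2,numpy as np
b=cv2.imread('pics/w18.png')
cv2.imwrite('pics/z18.png',cv2.resize(b[100:300,130:390],None,fx=2.5,fy=2.5))"
```

```text
t 27.77 pos [ 0.4373 -0.0546  0.2414] F [ 0.2 -0.1 -4.9] w 51.4 x [-1.     0.001 -0.001] z [ 0.001 -0.    -1.   ]
```

View pics/z18.png

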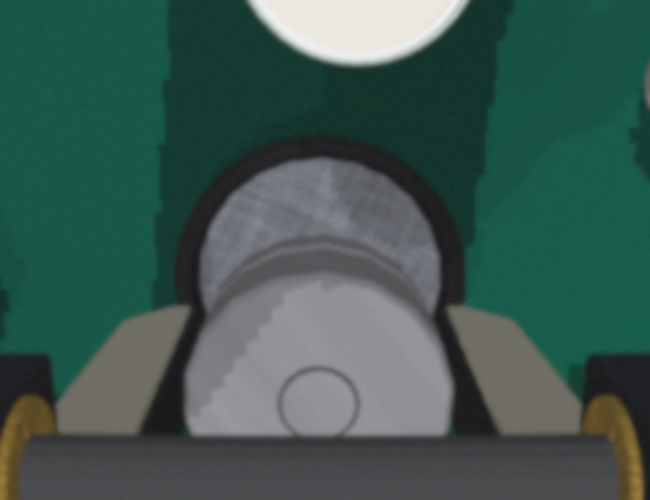

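Emit:
move_arm([
  {"jaw": 38, "linear": [0, 0, 12], "turn": 0},
  {"jaw": 38, "linear": [0, 0, 14], "turn": 0},
  {"jaw": 38, "linear": [0, 0, 10], "turn": 0},
  {"jaw": 38, "linear": [0, 0, 4], "turn": 0},
  {"jaw": 38, "linear": [0, 0, 0], "turn": 0},
  {"jaw": 38, "linear": [0, 0, 0], "turn": 0},
])

```text
clock: 28.58
eef_pos: [0.4371, -0.0546, 0.201]
orientation: [0.0, 0.001, 1.0, -0.0]
wrist_force: [0.4, 0.1, -4.8]
gripper_width: 0.556
```

```bash
python3 look.py wrist pics/w19.png; python3 -c "
import cv2,numpy as np
b=cv2.imread('pics/w19.png')
cv2.imwrite('pics/z19.png',cv2.resize(b[100:300,130:390],None,fx=2.5,fy=2.5))"
```

```text
t 28.57 pos [ 0.4371 -0.0546  0.201 ] F [ 0.4  0.1 -4.8] w 51.7 x [-1.     0.001 -0.001] z [ 0.001 -0.    -1.   ]
```

View pics/z19.png

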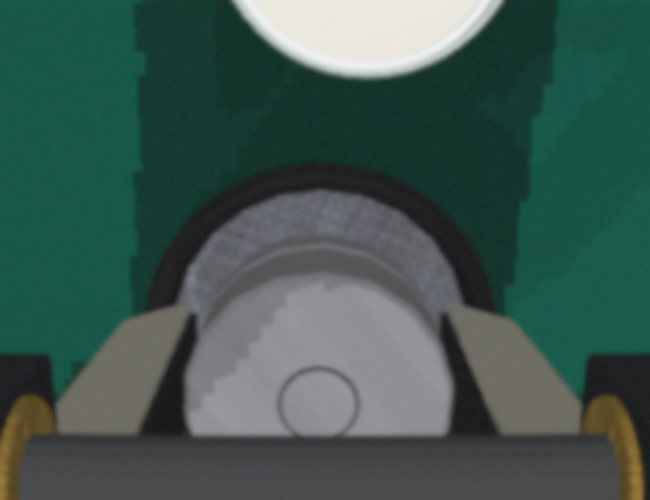

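Emit:
move_arm([
  {"jaw": 38, "linear": [0, 0, 1.5], "turn": 0},
  {"jaw": 38, "linear": [0, 0, 0.5], "turn": 0},
  {"jaw": 38, "linear": [0, 0, 0], "turn": 0},
])

```text
clock: 29.0
eef_pos: [0.4369, -0.0546, 0.1988]
orientation: [-0.0, 0.001, 1.0, -0.0]
wrist_force: [-1.0, -0.0, -4.7]
gripper_width: 0.556
```

Emit:
move_arm([
  {"jaw": 38, "linear": [0, 0, 0.3], "turn": 0},
  {"jaw": 53, "linear": [0, 0, 0], "turn": 0},
  {"jaw": 58, "linear": [0, 0, 0], "turn": 0},
  {"jaw": 64, "linear": [0, 0, 0], "turn": 0},
  {"jaw": 64, "linear": [0, 0, 0], "turn": 0},
  {"jaw": 64, "linear": [0, 0, -10], "turn": 0},
  {"jaw": 64, "linear": [0, 0, -25], "turn": 0},
  {"jaw": 70, "linear": [-10, 0, -40], "turn": 0},
  {"jaw": 70, "linear": [-40, -10, -45], "turn": 0},
  {"jaw": 70, "linear": [-45, -15, -30], "turn": 0},
  {"jaw": 70, "linear": [-40, -20, 0], "turn": 0},
  {"jaw": 70, "linear": [0, 0, 0], "turn": 0},
  {"jaw": 70, "linear": [0, 0, 0], "turn": 0},
  {"jaw": 70, "linear": [0, 0, 0], "turn": 0},
])

```text
clock: 30.75
eef_pos: [0.5708, -0.099, 0.3483]
orientation: [-0.001, 0.0, 1.0, 0.0]
wrist_force: [0.5, -0.1, -0.2]
gripper_width: 0.751
```

```bash
python3 look.py wrist pics/w20.png;python3 look.py scene pics/s20.png;python3 -c "
import cv2,numpy as np
a=cv2.imread('pics/s20.png')[210:310,230:350];b=cv2.imread('pics/w20.png')
cv2.imwrite('pics/z20.png',np.hstack([cv2.resize(a,(360,300),interpolation=cv2.INTER_CUBIC),cv2.resize(b,(400,300))]))"
```

```text
t 30.75 pos [ 0.5708 -0.099   0.3483] F [ 0.5 -0.1 -0.2] w 69.8 x [-1.     0.     0.002] z [-0.002  0.001 -1.   ]
t 30.8 pos [ 0.571  -0.099   0.3484] F [-0.5  0.1  0.1] w 70.2 x [-1.     0.     0.001] z [-0.001  0.    -1.   ]
```

View pics/z20.png

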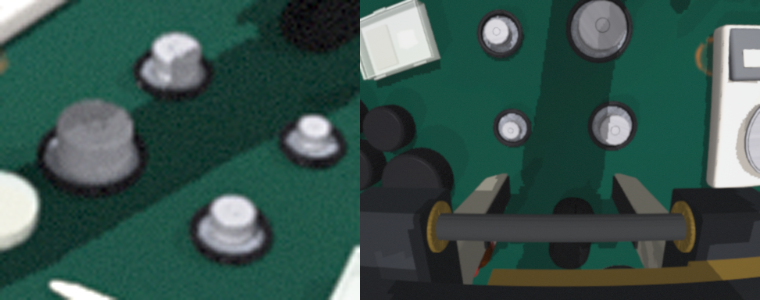

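View pics/w20.png

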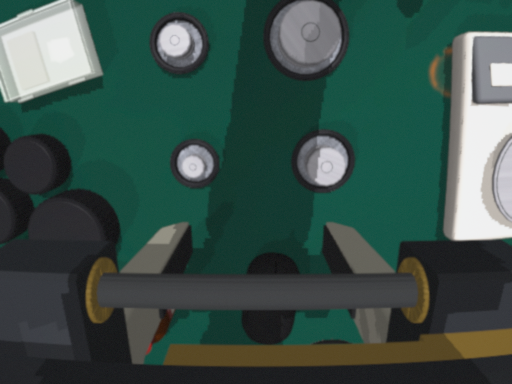

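All four weights are upright in their cases. In the wrist image their tops are at about (193,166), (175,40), (327,166) and (310,32). I'll check the offsets from the pocket centres with numbers.

Run:
```python
from case import *
cal=bot.calibration("wrist");cal["extrinsics"]=np.load("pics/w20_E.npy")
cases("pics/w20.png","pics/w20_E.npy",{"50":(193,166),"100":(175,40),"200":(327,166),"500":(310,32)})
for k,p,z in[("50",(193,166),.0208),("100",(175,40),.0247),("200",(327,167),.029),("500",(310.5,32),.034)]: print(k,ray("wrist",[p],z,cal)[0].round(4))
im=cv2.imread("pics/w20.png")
cv2.imwrite("pics/w20z.png",cv2.resize(im[0:200,140:360],None,fx=3,fy=3,interpolation=cv2.INTER_CUBIC))
```

```text
50 [ 170  139   49   49 1886] [ 0.5544 -0.1602  0.005 ]
100 [ 150   12   59   62 2855] [ 0.4421 -0.1706  0.005 ]
200 [ 291  129   64   64 3118] [ 0.552  -0.0343  0.005 ]
500 [ 263    0   86   81 5697] [ 0.4381 -0.0541  0.005 ]
50 [ 0.5547 -0.1586  0.0208]
100 [ 0.4434 -0.1694  0.0247]
200 [ 0.5542 -0.0347  0.029 ]
500 [ 0.4393 -0.0541  0.034 ]
```

View pics/w20z.png

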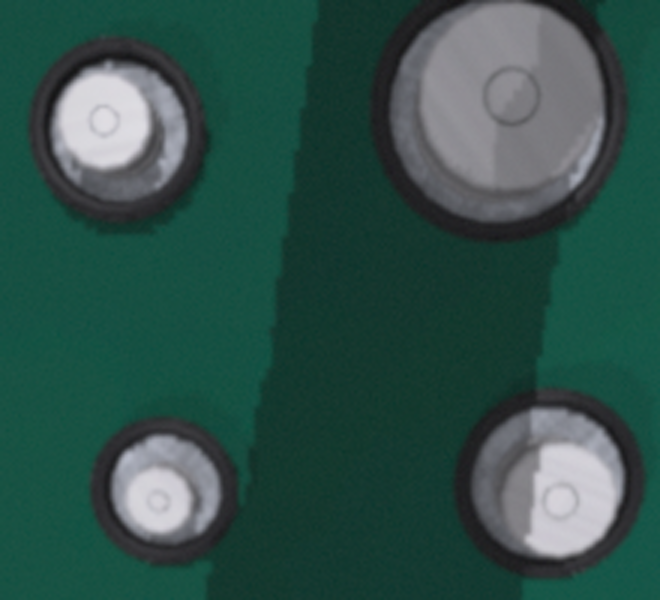

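The offsets are all within about 2.5 mm of the pocket centres and the cases haven't moved. Handing in.

```bash
python3 -c "
from st import *
st();print(bot.finish_job())"
```

```text
t 30.85 pos [ 0.5712 -0.0991  0.3485] F [-0.   0.1  0.5] w 70.1 x [-1.     0.     0.001] z [-0.001  0.    -1.   ]
the job is handed in; nothing more can be done
None
```

I took the stack apart from the top down and put each weight into its own case. The job was handed in at about 31 s of the 88 s allowed; no verdict is reported.

- **Last camera check:** all four weights stand upright in the right pockets. Their axes are within about 2.5 mm of the pocket centres, against a limit of 10 mm.
- **Cases and arm:** the cases are where they started, to within measuring error of about 2 mm. The gripper was clear, about 0.35 m up with no contact force.
- **Not measured directly:** seating depth. I judged it from the known tool heights and the pictures. Each weight was let go about 1 mm or less above the pocket floor.
- **Disagreement:** the wrist camera put the stack about 3–5 mm further left (+y) than the top and scene cameras. The pictures of the jaws around each weight agreed with the wrist camera, so I aligned to that. When I gripped the 50 g weight, before settling this, it slid about 2.5 mm on the stack, with no noticeable force at the wrist.

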